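# Hang the dough scraper back on its slanted peg

## Robot

A 6-joint arm with a two-finger parallel gripper is mounted at the origin on the work surface. World frame = base frame: x ahead of the robot, y to its left, z up, the work surface at z = 0. Lengths are in m, angles in rad, forces in N, time in s.
With the tool pointing down it reaches from about 0.25 to 0.725 m from the base axis. Payload 4 kg.
Tool frame: the origin (TCP) lies at the very end of the fingers, on their centre line; the grasp point (between the pads) lies 19 mm behind it; z points along the fingers, x is the direction in which the jaws open and shut, and the axes are right-handed (so a half turn about z gives the same grasp; the last joint's range is limited). The gripper opens to 85 mm and grips with 20 to 120 N. Pads are 22 mm wide; open, the fingers measure 114 mm over their backs; the gripper's body (76 mm by 85 mm) begins 54 mm behind the grasp point. The pads swing forward as they close: fully open they stand 13 mm farther back than shut.
Start: joints at [1.274, 0.241, 0.005, 1.335, 0, 1.571], TCP at [0.146, 0.478, 0.231] pointing down, gripper open.
Joint ranges: [-2.72, 2.72], [-1.05, 1.87], [-1.09, 1.28], [-1.99, 2.15], [-1.42, 1.44], [-3.14, 3.14]. Speed limits (rad/s): [2.79, 2.79, 3.14, 3.14, 3.14, 3.14].

## Interface

Orientations are given as a unit quaternion [w, x, y, z].
In Python, from rig import ctrl gives the robot as it stands.
- The arm moves only by the shell command python3 -m handwheel 'ROWS' [FORCE]. ROWS is JSON, a list of rows, each an object of numbers: "grip": the closure, from 0 (fully open) to 1 (shut); "dx", "dy", "dz": the shift along the tool's x, y, z in m; "yaw": the turn about the tool's z in rad. A call has 1 to 10 rows; each row shifts and turns the commanded pose from where the row before left it, along the tool's axes as they then stand; what a row does not reach is not made up. A row lasts 1/8 s, in which the tool goes at most 62.5 mm and 10.7 degrees, less where a joint would pass 70% of its speed; a pose out of reach is approached as far as the arm can. A call with a gripper value outside its range is refused whole. The fingers move at their own pace and stop on an object; FORCE is the grip in N (left out, the last holds). Time passes only in rows, so rows that do not move let the fingers close. It gives the time, the measured TCP pose, the force and the opening at its end, in the units of the state.
- ctrl.get_obs(): the state, without advancing time (a new reading comes with each control period).
- ctrl.snapshot(name): name is "scene" or "top" or "wrist"; returns the picture (384x512x3 uint8, blue, green, red); there is no depth.
- ctrl.get_calibration(name): a dict with "camera_matrix" (3x3 intrinsics, pixels), "dist" ([k1, k2, p1, p2, k3] as OpenCV has them; the pictures are not rectified), "R" (3x3) and "t" (3): a world point X has camera coordinates R X + t. Camera axes: x right, y down, z forward; pixel columns grow to the right and rows downward; lengths in m; the calibration is good to about 2 mm. A picture is of the moment at which its call begins: read the wrist's pose just before it. get_calibration takes no time and is no camera call; for the wrist camera it gives the pose at the moment of the call.
- ctrl.sign_off(): hands the job in, once; it reports no verdict.
The state is a dict: "t": time; "joint_pos": joint angles; "qvel": joint speeds; "tau": joint torques, N m; "ee_pos": TCP position; "eef_rot": TCP orientation; "force": force on the tool from outside, world axes, zero at the start; "moment": the same for the moment, N m; "grip_width": finger opening in m.
Only numpy, scipy, OpenCV 4.12 (cv2) and the standard library are available. Lean on these libraries where they do the work, as an engineer would, in place of code of your own. Each camera call takes 0.05 s, during which the arm holds its last target. There are 200 camera calls.

## Task

The dough scraper has slipped under the cooling rack with only its steel loop sticking out: draw it out by the loop, lay it down on the open bench in front of the rack and let go. Then take it again by its red grip, lift it and hang it by the loop on the blue slanted peg of the tool stand, right down at the foot of the peg by the post. Leave everything else where it stands.

Things in the scene. Friction and masses are not known exactly. Their poses are not given: they have to be found in the camera images.
- scraper: Loose dough scraper, about 0.14 kg, 167 mm long, flat underside. Origin: on its underside below the middle of the grip; x runs from the loop to the blade, z out of its upper side. Steel loop at x = -85 to -45 mm, red grip to +35, dark collar (36 wide, 14 high) to +39, blade to +80. Starts flat under the rack, loop out towards the robot, the grip's middle 20 to 35 mm inside the rack's front edge.
- loop (a point): Hole centre of the scraper's flat eight-sided steel loop, at (-65, 0, 5) mm in the scraper's frame. The loop is a band 10 mm high and 4 mm thick, 40 mm across outside, two of its straight sides parallel to x; hole 32 mm across.
- grip (a point): Middle of the scraper's red grip, at (0, 0, 9) mm in the scraper's frame. The grip is 83 mm long (x = -48 to +35 mm), 28 mm wide (y), 18 mm high.
- blade (a point): Middle of the blade's end edge, at (80, 0, 2) mm in the scraper's frame. The blade is flat metal, 80 mm wide, 4 mm thick.
- rack: Fixed wire cooling rack, 200 mm (x) by 260 mm (y), origin on the bench below its middle; its front edge (x = -100 mm) looks towards the robot. Wires lie 37 to 43 mm above the bench with free space below, thin legs at the four corners; two baked loaves on it, from x = -12 mm to the far side, up to 110 mm above the bench. It may stand left or right.
- stand: Fixed tool stand on the other side of the bench: dark base 130 mm (x) by 110 mm (y), 12 mm thick, origin below its middle; a 16 mm square steel post at x = +30 mm, up to 285 mm above the bench, ending in a black ball. Post face towards the robot is at x = +22 mm.
- peg: The blue round peg on the post, 10 mm thick, 95 mm long with a round end, rising 50 degrees above level, leaning towards the robot side (the stand's -x). Origin: on its axis at its foot on the post's face, 215 mm above the bench; z runs along the peg's axis outwards and up.
- peg_tip (a point): The free end of the blue peg, 95 mm from its foot.
- jar: Loose small jar with a yellow cap, 44 mm across, 75 mm high, between rack and stand; leave alone. Origin under its middle.
- bowl: Loose steel bowl, 130 mm across, 60 mm high, at the left; leave alone.
- mug: Loose white mug, 80 mm across, 90 mm high, at the right; leave alone.
- brush: Loose pastry brush lying at the right, near the robot; leave alone.
- shaker: Loose metal shaker can, 66 mm across, 140 mm high, at the left, near the robot; leave alone.
Not all that is in view belongs to the job. What is shaped like the scraper but orange or pink is not meant.

How it is judged:
By the outcome, as a careful person would: the job done as asked, in the order asked, and still so for the second after the job is handed in, with the robot touching nothing.
It also fails if it takes over 61 s, if anything falls off the work surface, if the arm or the gripper's body presses on something with over 40 N, if the wrist force passes 120 N, or if a joint passes its speed limit or range.

## Working session

There is one attempt and no reset: what is moved stays moved. The work goes in short steps, Python scripts to look and compute and a shell command to move; the robot and the scene stay as the last step left them, time stands still between calls to the robot, and variables do not carry over. Pictures are saved under pics/ and viewed, about 8 in all and at most 12, crops included, and the job is handed in when it is done.

```bash
ls; mkdir -p pics; python3 - <<'E'
from rig import ctrl
import cv2
for n in("scene","top"):
    cv2.imwrite(f"pics/{n}0.png",ctrl.snapshot(n))
    c=ctrl.get_calibration(n);print(n,c)
o=ctrl.get_obs();print(o)
E
```

```text
pics
scene {'camera_matrix': array([[381.19052378,   0.        , 253.95775073],
       [  0.        , 381.19052378, 193.32208254],
       [  0.        ,   0.        ,   1.        ]]), 'dist': array([0.01357376, 0.        , 0.        , 0.        , 0.        ]), 'R': array([[ 0.03520885,  0.99927188, -0.01469829],
       [ 0.69608654, -0.0350741 , -0.71710064],
       [-0.71709404,  0.01501701, -0.69681463]]), 't': array([-0.04107148, -0.19525892,  1.79734707])}
top {'camera_matrix': array([[475.16907607,   0.        , 249.59448971],
       [  0.        , 475.16907607, 199.87549892],
       [  0.        ,   0.        ,   1.        ]]), 'dist': array([-0.02469338,  0.        ,  0.        ,  0.        ,  0.        ]), 'R': array([[ 8.50579124e-04, -9.99988067e-01,  4.81067766e-03],
       [-9.90435636e-01, -1.50617818e-03, -1.37967325e-01],
       [ 1.37972925e-01, -4.64731446e-03, -9.90425098e-01]]), 't': array([0.00830712, 0.5035415 , 1.64287536])}
{'t': 0.1, 'joint_pos': array([ 1.27399918e+00,  2.41355828e-01,  3.84566084e-03,  1.33520908e+00,
       -3.93624147e-05,  1.57080694e+00]), 'qvel': array([-0.00115073, -0.00195349,  0.00334763, -0.00041298,  0.00072252,
       -0.00023337]), 'tau': array([ 4.54291539e-04, -3.73137259e+01,  2.53010327e+01,  1.08609165e-02,
        5.84024929e-05, -1.22048323e-06]), 'ee_pos': array([0.14607238, 0.47758464, 0.23048783]), 'eef_rot': array([ 5.87688221e-04,  8.03886748e-01,  5.94781616e-01, -7.61192660e-04]), 'force': array([ 0.98294719, -0.06418404,  0.39560756]), 'moment': array([0.00728879, 0.02436185, 0.01233781]), 'grip_width': 0.08501097531743626}
```

View pics/top0.png

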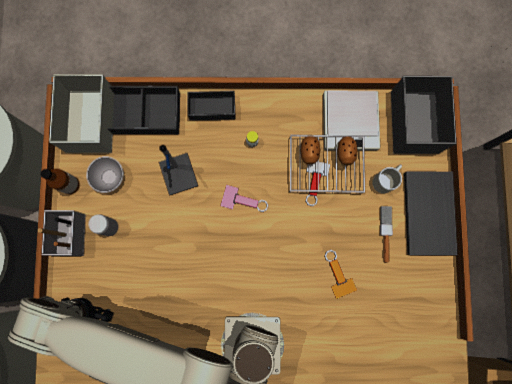

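View pics/scene0.png

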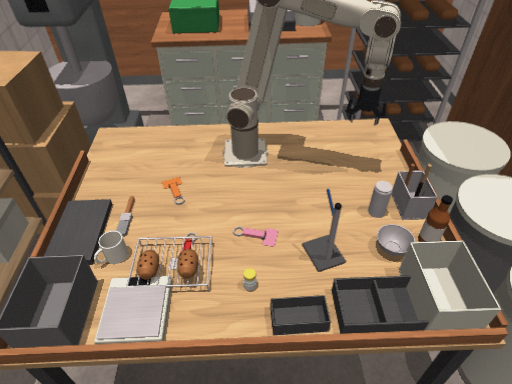

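Top view: three scraper-shaped things: red grip with loop under the rack at (313,185), pink at (243,198), orange at (338,275). Only the red one fits (red grip, under rack, loop towards the robot). The stand is at (178,172), with the base turned slightly and the blue peg hidden from the top. I'll confirm in a crop and measure.

```bash
cat > h.py <<'E'
from rig import ctrl
import cv2, numpy as np
def ray(n,px,c=None):
    c=c or ctrl.get_calibration(n)
    u=cv2.undistortPoints(np.array(px,float).reshape(-1,1,2),c["camera_matrix"],np.array(c["dist"]))[:,0]
    R,t=c["R"],c["t"]
    return -R.T@t, np.c_[u,np.ones(len(u))]@R
def plane(n,px,z,c=None):
    o,d=ray(n,px,c); return o+d*((z-o[2])/d[:,2])[:,None]
def proj(n,X,c=None):
    c=c or ctrl.get_calibration(n)
    return cv2.projectPoints(np.array(X,float).reshape(-1,3),cv2.Rodrigues(c["R"])[0],c["t"],c["camera_matrix"],np.array(c["dist"]))[0][:,0]
def tri(pa,pb,a="top",b="scene"):
    o1,d1=ray(a,pa);o2,d2=ray(b,pb);out=[]
    for u,v in zip(d1,d2):
        s=np.linalg.lstsq(np.c_[u,-v],o2-o1,rcond=None)[0]; p,q=o1+u*s[0],o2+v*s[1]
        out.append(np.r_[(p+q)/2,np.linalg.norm(p-q)])
    return np.array(out)
def blobs(im,lo,hi,amin=5):
    m=cv2.inRange(cv2.cvtColor(im,cv2.COLOR_BGR2HSV),lo,hi)
    n,l,s,c=cv2.connectedComponentsWithStats(m)
    return [(s[i].tolist(),c[i].round(1).tolist()) for i in range(1,n) if s[i,4]>=amin],m
E
python3 - <<'E'
from h import *
a=cv2.imread("pics/top0.png");b=cv2.imread("pics/scene0.png")
for im,n in((a,"top"),(b,"scene")):
    r,_=blobs(im,(0,200,100),(4,255,255));print(n,"red",r)
    r,_=blobs(im,(100,120,50),(125,255,255));print(n,"blue",r)
k=4
c1=cv2.resize(a[120:215,275:375],None,fx=k,fy=k,interpolation=2)
c2=cv2.resize(b[180:280,295:355],None,fx=k,fy=k,interpolation=2)
c3=cv2.resize(a[135:210,145:215],None,fx=k,fy=k,interpolation=2)
W=np.zeros((700,800,3),np.uint8)[:600]
W[:380,:400]=c1;W[:400,400:640]=c2;W[300:600,:0]=0
cv2.imwrite("pics/crop1.png",W[:400,:640]);cv2.imwrite("pics/crop2.png",c3)
E
```

```text
top red [([311, 173, 6, 16, 75], [314.0, 181.6]), ([310, 193, 7, 2, 13], [313.2, 193.5])]
top blue [([166, 155, 4, 14, 32], [167.5, 162.2])]
scene red []
scene blue [([327, 189, 7, 24, 38], [329.9, 200.2])]
```

View pics/crop1.png

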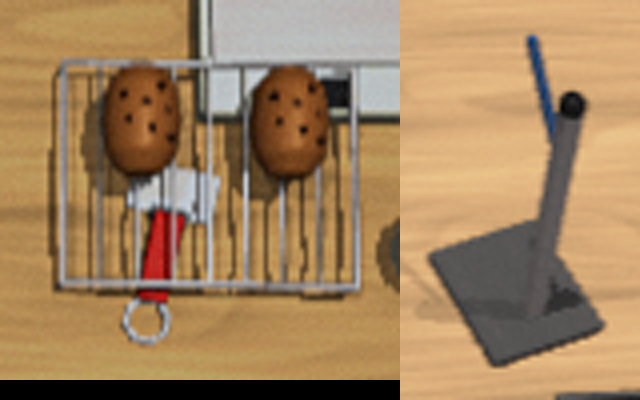

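View pics/crop2.png

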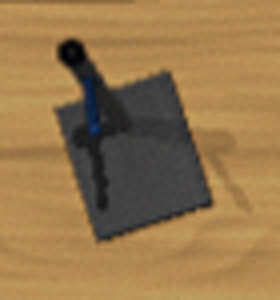

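Crop: the red-gripped scraper lies under the rack, loop at crop (147,320), so it's the right one. Stand, ball and blue peg are clear in the second crop.

```bash
cat > m1.py <<'E'
from h import *
f=lambda p,x0,y0:[((u+.5)/4-.5+x0,(v+.5)/4-.5+y0) for u,v in p]
np.set_printoptions(precision=4,suppress=True)
lp=plane("top",f([(147,320)],275,120),.005)[0]
a=cv2.imread("pics/top0.png")
# grip centreline: red mask points, top surface z=18mm
_,m=blobs(a,(0,150,80),(8,255,255)); ys,xs=np.nonzero(m[168:198,305:322]);P=plane("top",np.c_[xs+305,ys+168],.014)
v=cv2.fitLine(P[:,:2].astype(np.float32),cv2.DIST_L2,0,.01,.01).ravel();print("loop",lp,"redfit",v,"yaw",np.arctan2(v[1],v[0]),"end x",P[:,0].min(),P[:,0].max(),"mean",P.mean(0))
print("rack front",plane("top",f([(62,287),(357,290),(62,62)],275,120),.04))
C=plane("top",f([(57,113),(170,72),(213,205),(100,240)],145,135),.012)
print("base",C,C.mean(0),"sides",np.linalg.norm(C[:2]-C[1:3],axis=1))
print("ball",tri(f([(70,52)],145,135),f([(172,104)],295,180)))
print("tip",tri(f([(95,133)],145,135),f([(132,38)],295,180)))
E
python3 m1.py
```

```text
loop [ 0.5089 -0.2135  0.005 ] redfit [ 0.9776 -0.2105  0.569  -0.2257] yaw -0.21212555 end x 0.5244476031098557 0.6047197818968165 mean [ 0.569  -0.2257  0.014 ]
rack front [[ 0.5333 -0.1342  0.04  ]
 [ 0.5311 -0.3953  0.04  ]
 [ 0.7379 -0.1365  0.04  ]]
base [[0.6414 0.3372 0.012 ]
 [0.6795 0.2357 0.012 ]
 [0.5572 0.1947 0.012 ]
 [0.5253 0.2955 0.012 ]] [0.6009 0.2658 0.012 ] sides [0.1085 0.129 ]
ball [[0.6314 0.2777 0.2751 0.0016]]
tip [[0.5665 0.2566 0.2834 0.0004]]
```

```bash
python3 -m handwheel '[{"dx":-0.035,"dy":0.033},{"dx":-0.035,"dy":0.033},{"dx":-0.035,"dy":0.033},{"dx":-0.035,"dy":0.033},{"dx":-0.035,"dy":0.033},{"dx":-0.035,"dy":0.033},{"dx":-0.035,"dy":0.033},{"dx":-0.035,"dy":0.033}]'; python3 -m handwheel '[{"dx":-0.035,"dy":0.033},{"dx":-0.035,"dy":0.033},{"dx":-0.035,"dy":0.033},{"dx":-0.035,"dy":0.033},{"dx":-0.035,"dy":0.033},{"dx":-0.035,"dy":0.033},{"dx":-0.035,"dy":0.033},{"yaw":-0.085}]'; cat > w.py <<'E'
import sys
from h import *
o=ctrl.get_obs();c=ctrl.get_calibration("wrist");im=ctrl.snapshot("wrist")
cv2.imwrite(f"pics/{sys.argv[1]}.png",im);np.save(f"pics/{sys.argv[1]}.npy",c,allow_pickle=True)
print(o["t"],o["ee_pos"],o["eef_rot"],o["joint_pos"].round(2),o["force"].round(1),o["grip_width"])
E
python3 w.py w1
```

```text
0.1 [0.14607238 0.47758464 0.23048783] [ 5.87688221e-04  8.03886748e-01  5.94781616e-01 -7.61192660e-04] [ 1.27  0.24  0.    1.34 -0.    1.57] [ 1.  -0.1  0.4] 0.08501097531743626validation failed for argument at $[0]...
validation failed for argument at $[0]...
```

```bash
python3 -m handwheel '[{"grip":0,"dx":-0.035,"dy":0.033,"dz":0,"yaw":0},{"grip":0,"dx":-0.035,"dy":0.033,"dz":0,"yaw":0},{"grip":0,"dx":-0.035,"dy":0.033,"dz":0,"yaw":0},{"grip":0,"dx":-0.035,"dy":0.033,"dz":0,"yaw":0},{"grip":0,"dx":-0.035,"dy":0.033,"dz":0,"yaw":0},{"grip":0,"dx":-0.035,"dy":0.033,"dz":0,"yaw":0},{"grip":0,"dx":-0.035,"dy":0.033,"dz":0,"yaw":0},{"grip":0,"dx":-0.035,"dy":0.033,"dz":0,"yaw":0}]'
```

```text
t: 1.15
ee_pos: [0.3171, 0.1317, 0.2313]
eef_rot: [0.0, 0.804, 0.595, 0.0]
force: [1.3, 0.2, 0.3]
grip_width: 0.0851
```

```bash
python3 -m handwheel '[{"grip":0,"dx":-0.035,"dy":0.033,"dz":0,"yaw":0},{"grip":0,"dx":-0.035,"dy":0.033,"dz":0,"yaw":0},{"grip":0,"dx":-0.035,"dy":0.033,"dz":0,"yaw":0},{"grip":0,"dx":-0.035,"dy":0.033,"dz":0,"yaw":0},{"grip":0,"dx":-0.035,"dy":0.033,"dz":0,"yaw":0},{"grip":0,"dx":-0.035,"dy":0.033,"dz":0,"yaw":0},{"grip":0,"dx":-0.035,"dy":0.02,"dz":0,"yaw":-0.085},{"grip":0,"dx":0,"dy":0,"dz":0,"yaw":0}]'; python3 w.py w1
```

```text
t: 2.15
ee_pos: [0.4538, -0.1671, 0.2305]
eef_rot: [-0.0, 0.779, 0.627, -0.0]
force: [0.0, -0.2, 0.4]
grip_width: 0.0849
2.15 [ 0.45380197 -0.16713393  0.2305215 ] [-2.89056155e-04  7.79151516e-01  6.26835458e-01 -3.75609100e-04] [-0.35  0.21 -0.04  1.32 -0.   -0.14] [ 0.  -0.2  0.4] 0.0849273828954604
```

View pics/w1.png

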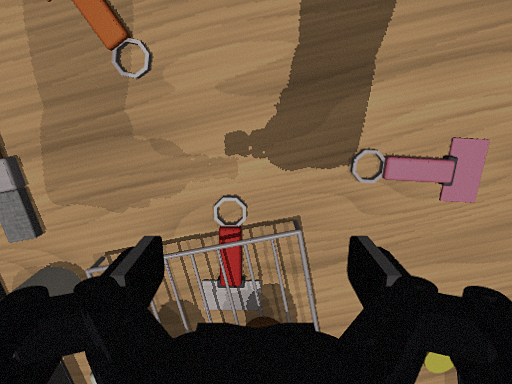

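Wrist view: red grip under the rack at (232,255), its loop at (230,212) clear of the front wire (runs (300,232) to (95,268)); the orange and pink ones are elsewhere.

```bash
cat > m2.py <<'E'
from h import *
np.set_printoptions(precision=4,suppress=True)
c=np.load("pics/w1.npy",allow_pickle=True).item();im=cv2.imread("pics/w1.png")
b,m=blobs(im,(0,150,60),(6,255,255),20);print(b)
# red grip pixels, visible between wires
ys,xs=np.nonzero(m[222:300,215:250]);P=plane("wrist",np.c_[xs+215,ys+222],.016,c)
v=cv2.fitLine(P[:,:2].astype(np.float32),cv2.DIST_L2,0,.01,.01).ravel();print(v,np.arctan2(v[1],v[0]),P[:,0].min(),P[:,0].max())
g=cv2.inRange(cv2.cvtColor(im,cv2.COLOR_BGR2HSV),(0,0,120),(180,50,255))[190:232,208:252]
ys,xs=np.nonzero(g);print("loop px",xs.min()+208,xs.max()+208,ys.min()+190,ys.max()+190,len(xs))
cx=(xs.min()+xs.max())/2+208
L=plane("wrist",[(230.5,212),(cx,212),(300,232),(95,268)],.005,c);L2=plane("wrist",[(300,232),(95,268)],.04,c)
print(L,L2)
o=ctrl.get_obs();print("rel",L[0][:2]-o["ee_pos"][:2])
E
python3 m2.py
```

```text
[([219, 227, 22, 17, 256], [228.9, 234.5]), ([220, 246, 21, 41, 602], [232.1, 264.3]), ([220, 269, 6, 17, 41], [221.8, 279.3])]
[ 0.9828 -0.1847  0.5639 -0.2223] -0.18576355 0.5218934217767818 0.6072926524429931
loop px 214 245 198 225 251
[[ 0.5085 -0.2101  0.005 ]
 [ 0.5082 -0.2114  0.005 ]
 [ 0.5541 -0.1289  0.005 ]
 [ 0.5472 -0.4073  0.005 ]] [[ 0.5386 -0.1311  0.04  ]
 [ 0.5323 -0.3831  0.04  ]]
rel [ 0.0552 -0.0444]
```

```bash
python3 -m handwheel '[{"grip":0.35,"dx":-0.034,"dy":0.0587,"dz":0,"yaw":-0.025},{"grip":0.35,"dx":0,"dy":0,"dz":0.04,"yaw":0},{"grip":0.35,"dx":0,"dy":0,"dz":0.05,"yaw":0},{"grip":0.35,"dx":0,"dy":0,"dz":0.05,"yaw":0},{"grip":0.35,"dx":0,"dy":0,"dz":0.04,"yaw":0},{"grip":0.35,"dx":0,"dy":0,"dz":0.02,"yaw":0},{"grip":0.35,"dx":0,"dy":0,"dz":0,"yaw":0}]' 40; python3 w.py w2
```

```text
t: 3.08
ee_pos: [0.498, -0.2049, 0.0296]
eef_rot: [-0.002, 0.77, 0.639, -0.001]
force: [-1.2, 1.0, 1.0]
grip_width: 0.0554
3.075 [ 0.49798346 -0.2048962   0.02964486] [-0.00228426  0.76960071  0.63852044 -0.00108136] [-0.39  0.49 -0.19  0.89  0.   -0.2 ] [-1.2  1.   1. ] 0.05544623988109807
```

View pics/w2.png

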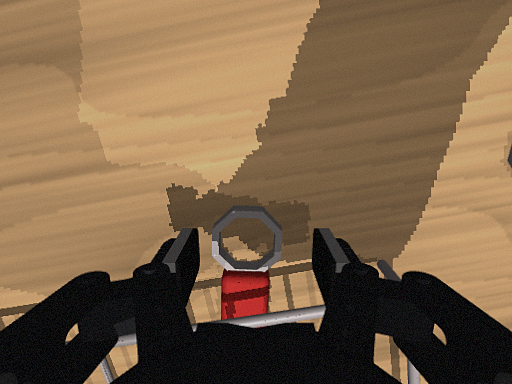

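Loop at (246,240), between fingertips at 197 and 315 (centre 256): slightly left and not quite under the pads. Compute the correction.

```bash
python3 - <<'E'
from h import *
from scipy.spatial.transform import Rotation as Ro
c=np.load("pics/w2.npy",allow_pickle=True).item()
L=plane("wrist",[(246,239.5),(246,300)],[.005,.016],c) if 0 else np.r_[plane("wrist",[(246,239.5)],.01,c),plane("wrist",[(246,290)],.018,c)]
o=ctrl.get_obs();q=o["eef_rot"];R=Ro.from_quat(np.r_[q[1:],q[0]])
print(L,[R.inv().apply(p-o["ee_pos"]).round(4) for p in L])
E
```

```text
[[ 0.5049202  -0.21047428  0.01      ]
 [ 0.53227086 -0.21558271  0.018     ]] [array([-0.0037,  0.0064,  0.0211]), array([-0.0037,  0.0342,  0.013 ])]
```

```bash
python3 -m handwheel '[{"grip":0.35,"dx":-0.0037,"dy":0.005,"dz":0,"yaw":0},{"grip":0.35,"dx":0,"dy":0,"dz":0.02,"yaw":0},{"grip":0.35,"dx":0,"dy":0,"dz":0.006,"yaw":0},{"grip":0.35,"dx":0,"dy":0,"dz":0,"yaw":0}]' 40;python3 -m handwheel '[{"grip":0.8,"dx":0,"dy":0,"dz":0.0,"yaw":0},{"grip":0.8,"dx":0,"dy":0,"dz":0,"yaw":0},{"grip":0.8,"dx":0,"dy":0,"dz":0,"yaw":0},{"grip":0.8,"dx":0,"dy":0,"dz":0,"yaw":0}]' 40
```

```text
t: 3.62
ee_pos: [0.5043, -0.2116, 0.0057]
eef_rot: [0.0, 0.77, 0.638, 0.0]
force: [-0.3, 0.6, -0.1]
grip_width: 0.0551
t: 4.12
ee_pos: [0.5048, -0.2117, 0.0065]
eef_rot: [0.001, 0.77, 0.638, 0.0]
force: [-1.3, 0.8, 4.8]
grip_width: 0.0377
```

```bash
python3 -m handwheel '[{"grip":0.8,"dx":0,"dy":-0.01,"dz":-0.001,"yaw":0},{"grip":0.8,"dx":0,"dy":-0.015,"dz":0,"yaw":0},{"grip":0.8,"dx":0,"dy":-0.02,"dz":0,"yaw":0},{"grip":0.8,"dx":0,"dy":-0.02,"dz":0,"yaw":0},{"grip":0.8,"dx":0,"dy":-0.02,"dz":0,"yaw":0},{"grip":0.8,"dx":0,"dy":-0.02,"dz":0,"yaw":0},{"grip":0.8,"dx":0,"dy":-0.02,"dz":0,"yaw":0},{"grip":0.8,"dx":0,"dy":-0.02,"dz":0,"yaw":0},{"grip":0.8,"dx":0,"dy":-0.01,"dz":0,"yaw":0},{"grip":0.8,"dx":0,"dy":0,"dz":0,"yaw":0}]' 40; python3 w.py w3; python3 -c "
from h import *
cv2.imwrite('pics/top3.png',cv2.resize(ctrl.snapshot('top')[110:300,260:420],None,fx=3,fy=3))"
```

```text
t: 5.38
ee_pos: [0.3502, -0.1823, 0.0065]
eef_rot: [-0.001, 0.77, 0.638, -0.001]
force: [-4.6, 0.8, 8.1]
grip_width: 0.0374
5.375 [ 0.35019124 -0.18229041  0.00648817] [-0.00082452  0.77014111  0.63787255 -0.00077534] [-0.48  0.3  -0.6   0.68 -0.   -0.29] [-4.6  0.8  8.1] 0.037385277576187224
```

View pics/w3.png

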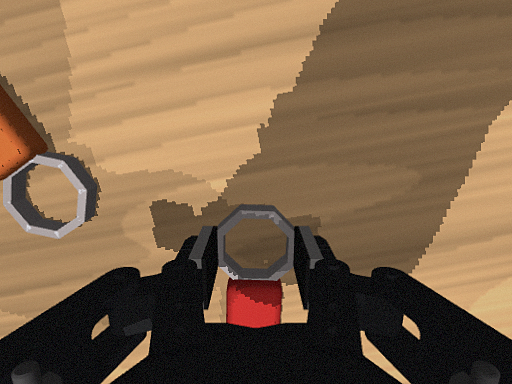

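The loop (256,243) is held between the pads, grip at (254,305) straight behind it; the scraper came along. Lay down, release, retreat and look.

```bash
python3 -m handwheel '[{"grip":0.8,"dx":0,"dy":0,"dz":0.001,"yaw":0},{"grip":0.3,"dx":0,"dy":0,"dz":0,"yaw":0},{"grip":0.3,"dx":0,"dy":0,"dz":0,"yaw":0},{"grip":0.3,"dx":0,"dy":0,"dz":0,"yaw":0},{"grip":0.3,"dx":0,"dy":0,"dz":-0.02,"yaw":0},{"grip":0.3,"dx":0,"dy":0,"dz":-0.06,"yaw":0},{"grip":0.3,"dx":0,"dy":0.01,"dz":-0.06,"yaw":0},{"grip":0.1,"dx":0,"dy":0.03,"dz":0,"yaw":0},{"grip":0.1,"dx":0,"dy":0,"dz":0,"yaw":0}]' 40; python3 w.py w4
```

```text
t: 6.6
ee_pos: [0.3933, -0.1908, 0.1461]
eef_rot: [0.001, 0.77, 0.638, 0.001]
force: [0.1, -0.2, -0.5]
grip_width: 0.0769
6.6 [ 0.39333225 -0.19077536  0.14613988] [1.49102348e-03 7.69729209e-01 6.38368422e-01 6.91818402e-04] [-0.45  0.17 -0.31  1.08  0.   -0.27] [ 0.1 -0.2 -0.5] 0.07691284556638267
```

View pics/w4.png

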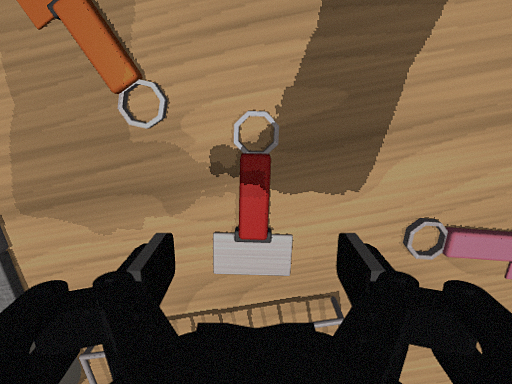

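Scraper lies free in front of the rack: loop (256,132), red grip (255,153)–(254,232), blade end (253,275), rack edge beyond at row ~300.

```bash
python3 - <<'E'
from h import *
from scipy.spatial.transform import Rotation as Ro
np.set_printoptions(precision=4,suppress=True)
c=np.load("pics/w4.npy",allow_pickle=True).item();im=cv2.imread("pics/w4.png")
L=np.r_[plane("wrist",[(256,132.5)],.01,c),plane("wrist",[(255,153),(254,232)],.018,c),plane("wrist",[(253,275.5)],.004,c)]
o=ctrl.get_obs();q=o["eef_rot"];R=Ro.from_quat(np.r_[q[1:],q[0]])
print(L,np.array([R.inv().apply(p-o["ee_pos"]) for p in L]))
E
```

```text
[[ 0.3513 -0.1813  0.01  ]
 [ 0.3681 -0.1853  0.018 ]
 [ 0.442  -0.2001  0.018 ]
 [ 0.4957 -0.2114  0.004 ]] [[ 0.0012 -0.041   0.1351]
 [ 0.0003 -0.0237  0.1271]
 [-0.0006  0.0517  0.1271]
 [-0.0017  0.1065  0.1411]]
```

```bash
python3 -m handwheel '[{"grip":0.3,"dx":-0.0005,"dy":0.039,"dz":0,"yaw":0.02},{"grip":0.3,"dx":0,"dy":0,"dz":0.05,"yaw":0},{"grip":0.3,"dx":0,"dy":0,"dz":0.05,"yaw":0},{"grip":0.3,"dx":0,"dy":0,"dz":0.03,"yaw":0},{"grip":0.3,"dx":0,"dy":0,"dz":0.01,"yaw":0},{"grip":0.3,"dx":0,"dy":0,"dz":0,"yaw":0},{"grip":0.9,"dx":0,"dy":0,"dz":0,"yaw":0},{"grip":0.9,"dx":0,"dy":0,"dz":0,"yaw":0},{"grip":0.9,"dx":0,"dy":0,"dz":0,"yaw":0},{"grip":0.9,"dx":0,"dy":0,"dz":0,"yaw":0}]' 60; python3 -m handwheel '[{"grip":0.9,"dx":0,"dy":0,"dz":0,"yaw":0},{"grip":0.9,"dx":0,"dy":0,"dz":-0.02,"yaw":0},{"grip":0.9,"dx":0,"dy":-0.01,"dz":-0.04,"yaw":0},{"grip":0.9,"dx":0,"dy":-0.02,"dz":-0.05,"yaw":0},{"grip":0.9,"dx":0,"dy":-0.02,"dz":-0.06,"yaw":0},{"grip":0.9,"dx":0,"dy":0,"dz":-0.06,"yaw":0},{"grip":0.9,"dx":0,"dy":0,"dz":-0.06,"yaw":0},{"grip":0.9,"dx":0,"dy":0,"dz":-0.04,"yaw":0},{"grip":0.9,"dx":0,"dy":0,"dz":0,"yaw":0}]' 60; python3 w.py w5
```

```text
t: 7.9
ee_pos: [0.4306, -0.1986, 0.007]
eef_rot: [0.002, 0.776, 0.63, 0.001]
force: [-1.2, -0.0, 6.2]
grip_width: 0.0263
t: 9.02
ee_pos: [0.382, -0.1882, 0.3384]
eef_rot: [0.004, 0.776, 0.63, 0.002]
force: [0.4, 0.4, -2.2]
grip_width: 0.0262
9.025 [ 0.38199651 -0.18822895  0.33836407] [0.0037595  0.77631856 0.63032703 0.00178804] [-0.46  0.06  0.07  1.57  0.   -0.25] [ 0.4  0.4 -2.2] 0.026192313390659024
```

View pics/w5.png

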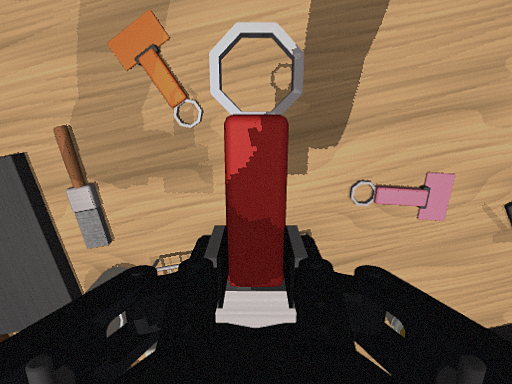

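Scraper held level by the red grip: loop at (256,70), 93 px wide, hole clear.

```bash
python3 - <<'E'
from h import *
from scipy.spatial.transform import Rotation as Ro
np.set_printoptions(precision=4,suppress=True)
c=np.load("pics/w5.npy",allow_pickle=True).item()
o=ctrl.get_obs();q=o["eef_rot"];R=Ro.from_quat(np.r_[q[1:],q[0]]);e=o["ee_pos"]
print(c["camera_matrix"][0,0])
for dz in(-.005,0,.005):
    L=plane("wrist",[(256.5,70),(210,70),(303,70),(256,23),(256,117),(255,295)],e[2]+dz,c)
    T=R.inv().apply(L-e);print(dz,T[0],"width",T[2,0]-T[1,0],"len",T[4,1]-T[3,1])
print("tool x,y dirs",R.as_matrix()[:,:2].T)
# peg model from stand estimates
for yaw in(.32,.334):
    s=np.array([np.cos(yaw),np.sin(yaw)]);o2=np.array([.602,.2665]);f=np.r_[o2+.022*s,.215];t=f+.095*np.r_[-np.cos(.8727)*s,np.sin(.8727)]
    b=np.r_[o2+.03*s,.285]
    print("foot",f,"tip",t,"ball",b,"proj tip/foot/ball top",proj("top",[t,f,b]),"scene",proj("scene",[t,f,b]))
E
```

```text
308.09724818847695
-0.005 [ 0.0013 -0.0812  0.0047] width 0.042818289463849524 len 0.04093090352866543
0 [ 0.0013 -0.0807 -0.0003] width 0.041398088088822976 len 0.039573303162084524
0.005 [ 0.0013 -0.0802 -0.0053] width 0.03997788671379641 len 0.038215702795503605
tool x,y dirs [[ 0.2053  0.9787 -0.0008]
 [ 0.9787 -0.2053  0.0036]]
foot [0.6229 0.2734 0.215 ] tip [0.5649 0.2542 0.2878] ball [0.6305 0.2759 0.285 ] proj tip/foot/ball top [[168.832  168.0842]
 [166.9937 154.9125]
 [162.3948 147.1585]] scene [[326.8872 187.8014]
 [333.3869 216.9225]
 [337.7098 203.1187]]
foot [0.6228 0.2737 0.215 ] tip [0.5651 0.2537 0.2878] ball [0.6303 0.2763 0.285 ] proj tip/foot/ball top [[169.0047 168.0274]
 [166.9015 154.9426]
 [162.2632 147.2015]] scene [[326.7321 187.8456]
 [333.4732 216.8961]
 [337.8326 203.0821]]
```

```bash
python3 -m handwheel '[{"grip":0.9,"dx":0,"dy":0,"dz":0,"yaw":0.1},{"grip":0.9,"dx":0,"dy":0,"dz":0,"yaw":0.16},{"grip":0.9,"dx":0,"dy":0,"dz":0,"yaw":0.16},{"grip":0.9,"dx":0,"dy":0,"dz":0,"yaw":0.16},{"grip":0.9,"dx":0,"dy":0,"dz":0,"yaw":0.16},{"grip":0.9,"dx":0,"dy":0,"dz":0,"yaw":0.16},{"grip":0.9,"dx":0,"dy":0,"dz":0,"yaw":0.16},{"grip":0.9,"dx":0,"dy":0,"dz":0,"yaw":0.16},{"grip":0.9,"dx":0,"dy":0,"dz":0,"yaw":0.16},{"grip":0.9,"dx":0,"dy":0,"dz":0,"yaw":0.094}]' 60; python3 -m handwheel '[{"grip":0.9,"dx":0.01,"dy":-0.03,"dz":0,"yaw":0},{"grip":0.9,"dx":0.0147,"dy":-0.042,"dz":0,"yaw":0},{"grip":0.9,"dx":0.0147,"dy":-0.042,"dz":0,"yaw":0},{"grip":0.9,"dx":0.0147,"dy":-0.042,"dz":0,"yaw":0},{"grip":0.9,"dx":0.0147,"dy":-0.042,"dz":0,"yaw":0},{"grip":0.9,"dx":0.0147,"dy":-0.042,"dz":0,"yaw":0},{"grip":0.9,"dx":0.0147,"dy":-0.042,"dz":0,"yaw":0},{"grip":0.9,"dx":0.01,"dy":-0.03,"dz":0,"yaw":0},{"grip":0.9,"dx":0,"dy":0,"dz":0,"yaw":0}]' 60
```

```text
t: 10.32
ee_pos: [0.3796, -0.1871, 0.3324]
eef_rot: [-0.001, 0.998, -0.057, -0.002]
force: [-0.6, 0.3, -1.3]
grip_width: 0.0266
t: 11.45
ee_pos: [0.522, 0.1124, 0.3314]
eef_rot: [0.001, 0.999, -0.053, -0.003]
force: [-0.2, -0.5, -0.7]
grip_width: 0.0264
```

```bash
python3 -m handwheel '[{"grip":0.9,"dx":0.0134,"dy":-0.033,"dz":0,"yaw":0},{"grip":0.9,"dx":0.0133,"dy":-0.033,"dz":0,"yaw":0},{"grip":0.9,"dx":0,"dy":0,"dz":0,"yaw":0},{"grip":0.9,"dx":0,"dy":0,"dz":0,"yaw":0}]' 60; python3 w.py w6; python3 - <<'E'
from h import *
s=ctrl.snapshot("scene");t=ctrl.snapshot("top");cv2.imwrite("pics/s6.png",s);cv2.imwrite("pics/t6.png",t)
w=cv2.imread("pics/w6.png")
W=np.zeros((384,768,3),np.uint8);W[:,:512]=w
W[:192,512:]=cv2.resize(s[170:234,290:375],(256,192),interpolation=2);W[192:,512:]=cv2.resize(t[130:194,135:220],(256,192),interpolation=2)
cv2.imwrite("pics/c6.png",W)
E
```

```text
t: 11.95
ee_pos: [0.5555, 0.1723, 0.3334]
eef_rot: [0.001, 0.998, -0.055, -0.001]
force: [-0.2, 0.6, -1.2]
grip_width: 0.0267
11.95 [0.55547484 0.1722701  0.33344283] [ 7.76739246e-04  9.98471707e-01 -5.52450692e-02 -1.27653140e-03] [ 0.3   0.4   0.5   1.67 -0.    1.98] [-0.2  0.6 -1.2] 0.026678392428056037
```

View pics/c6.png

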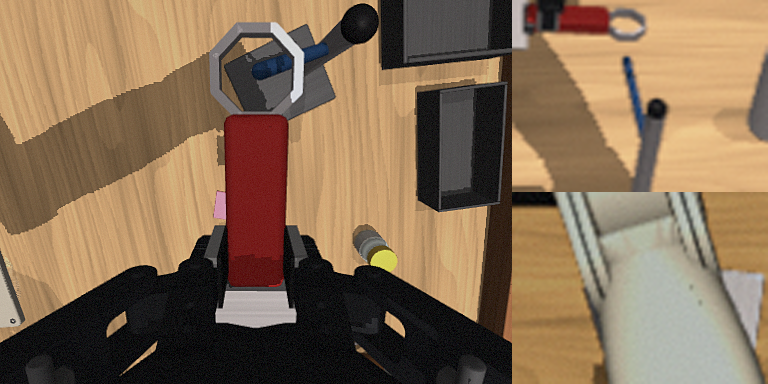

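Wrist view: the peg's round end appears at (257,70), inside the loop; peg runs to its foot by the post at (325,48), ball at (360,23).

```bash
python3 - <<'E'
from h import *
np.set_printoptions(precision=4,suppress=True)
c=np.load("pics/w6.npy",allow_pickle=True).item()
im=cv2.imread("pics/w6.png");b,m=blobs(im,(100,80,20),(125,255,255),30);print(b)
ys,xs=np.nonzero(m[30:95,240:340]);k=xs+240;
for lo in(252,262,280,310,320):
    s=(k>=lo)&(k<lo+4);print(lo,ys[s].min()+30 if s.any() else None,ys[s].max()+30 if s.any() else None)
print("tip",plane("wrist",[(256,71)],.285,c),"foot",plane("wrist",[(326,48)],.215,c),"ball",plane("wrist",[(360,23)],.285,c))
print("cam",-c["R"].T@c["t"])
s=np.array([np.cos(.325),np.sin(.325)]);f=np.r_[.623,.2745,.215];t=f+.095*np.r_[-.6428*s,.766]
print(t,proj("wrist",[f,t,f+.4*(t-f)],c))
E
```

```text
[([302, 42, 27, 22, 350], [315.2, 51.7]), ([252, 54, 40, 26, 643], [271.3, 66.6])]
252 64 78
262 60 78
280 55 71
310 45 61
320 42 57
tip [[0.5653 0.2588 0.285 ]] foot [[0.6229 0.2773 0.215 ]] ball [[0.627  0.2782 0.285 ]]
cam [0.5631 0.2386 0.4772]
[0.5651 0.255  0.2878] [[326.2943  51.7228]
 [256.3481  77.2906]
 [303.3045  60.084 ]]
```

```bash
python3 -m handwheel '[{"grip":0.9,"dx":-0.0007,"dy":-0.006,"dz":0,"yaw":0},{"grip":0.9,"dx":0,"dy":0,"dz":0.015,"yaw":0},{"grip":0.9,"dx":0,"dy":0,"dz":0.015,"yaw":0},{"grip":0.9,"dx":0,"dy":0,"dz":0.013,"yaw":0},{"grip":0.9,"dx":0,"dy":0,"dz":0,"yaw":0},{"grip":0.9,"dx":0,"dy":0,"dz":0,"yaw":0}]' 60; python3 w.py w7;  python3 - <<'E'
from h import *
s=ctrl.snapshot("scene");cv2.imwrite("pics/s7.png",s)
w=cv2.imread("pics/w7.png")
W=np.zeros((360,780,3),np.uint8);W[:,:390]=cv2.resize(w[:120,190:320],(390,360),interpolation=2)
W[:288,390:]=cv2.resize(s[170:234,290:376],(390,288),interpolation=2)
cv2.imwrite("pics/c7.png",W)
E
```

```text
t: 12.85
ee_pos: [0.5564, 0.1794, 0.2922]
eef_rot: [-0.0, 0.998, -0.055, 0.0]
force: [-0.3, -0.1, -0.6]
grip_width: 0.0264
12.85 [0.55638095 0.17941884 0.29215817] [-1.48689880e-04  9.98486473e-01 -5.49964181e-02  3.68491293e-04] [0.31 0.4  0.39 1.56 0.   1.99] [-0.3 -0.1 -0.6] 0.026419978986091008
```

View pics/c7.png

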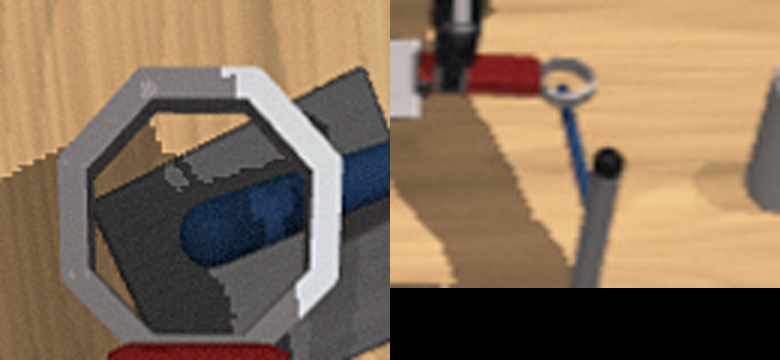

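The peg's end is inside the loop at crop (210,235) against the hole's centre (200,206): about 4 mm too far to the grip side. Correct, then follow the peg down.

```bash
python3 -m handwheel '[{"grip":0.9,"dx":0.002,"dy":0.004,"dz":0,"yaw":0},{"grip":0.9,"dx":0,"dy":0,"dz":0.004,"yaw":0},{"grip":0.9,"dx":0.0076,"dy":-0.0035,"dz":0.01,"yaw":0},{"grip":0.9,"dx":0.0076,"dy":-0.0035,"dz":0.01,"yaw":0},{"grip":0.9,"dx":0.0076,"dy":-0.0035,"dz":0.01,"yaw":0},{"grip":0.9,"dx":0,"dy":0,"dz":0,"yaw":0},{"grip":0.9,"dx":0,"dy":0,"dz":0,"yaw":0}]' 60; python3 w.py w8;  python3 - <<'E'
from h import *
s=ctrl.snapshot("scene");cv2.imwrite("pics/s8.png",s)
w=cv2.imread("pics/w8.png")
W=np.zeros((360,780,3),np.uint8);W[:,:390]=cv2.resize(w[:120,190:320],(390,360),interpolation=2)
W[:288,390:]=cv2.resize(s[170:234,290:376],(390,288),interpolation=2)
cv2.imwrite("pics/c8.png",W)
E
```

```text
t: 13.82
ee_pos: [0.5816, 0.1831, 0.2574]
eef_rot: [0.0, 0.998, -0.055, -0.0]
force: [-0.4, 0.3, -1.2]
grip_width: 0.0265
13.825 [0.58157447 0.18310952 0.25744258] [ 9.18428006e-05  9.98487861e-01 -5.49721220e-02 -2.21136732e-04] [ 0.31  0.46  0.39  1.5  -0.    1.99] [-0.4  0.3 -1.2] 0.026503946904716975
```

View pics/c8.png

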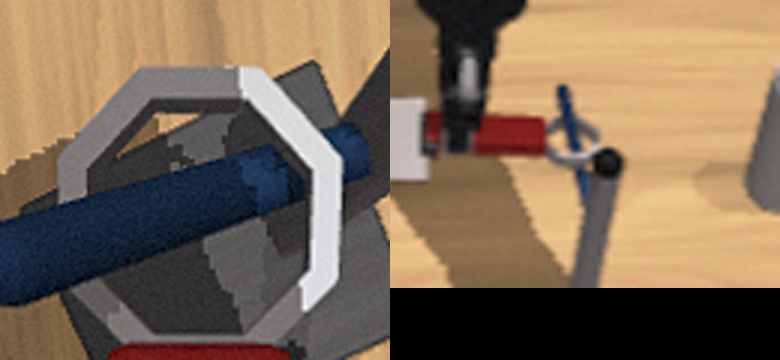

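```bash
python3 -m handwheel '[{"grip":0.9,"dx":0.004,"dy":-0.0018,"dz":0.005,"yaw":0},{"grip":0.9,"dx":0.004,"dy":-0.0018,"dz":0.005,"yaw":0},{"grip":0.9,"dx":0.002,"dy":-0.001,"dz":0.003,"yaw":0},{"grip":0.9,"dx":0,"dy":0,"dz":0,"yaw":0},{"grip":0.9,"dx":0,"dy":0,"dz":0,"yaw":0}]' 60; python3 w.py w9;  python3 - <<'E'
from h import *
w=cv2.imread("pics/w9.png");b,m=blobs(w,(100,80,20),(125,255,255),30);print(b)
for x in(215,235,256,270,280,300):
    y=np.nonzero(m[:110,x])[0];print(x,y.min() if len(y) else None,y.max() if len(y) else None)
E
```

```text
t: 14.55
ee_pos: [0.592, 0.1866, 0.2446]
eef_rot: [0.0, 0.998, -0.055, -0.0]
force: [0.1, -0.8, -1.0]
grip_width: 0.0263
14.55 [0.59199159 0.18655011 0.24460695] [ 4.13368830e-05  9.98488540e-01 -5.49602853e-02 -3.99584466e-05] [ 0.31  0.49  0.39  1.48 -0.    1.99] [ 0.1 -0.8 -1. ] 0.026251481573407377
[([140, 48, 152, 68, 4036], [210.1, 81.4])]
215 66 94
235 60 86
256 55 78
270 51 73
280 48 70
300 None None
```

```bash
python3 -m handwheel '[{"grip":0.9,"dx":0.001,"dy":0,"dz":0.004,"yaw":0},{"grip":0.9,"dx":0,"dy":0,"dz":0.002,"yaw":0},{"grip":0.9,"dx":0,"dy":0.004,"dz":0,"yaw":0},{"grip":0.9,"dx":0,"dy":0,"dz":0.005,"yaw":0},{"grip":0.9,"dx":0,"dy":0,"dz":0.005,"yaw":0},{"grip":0.9,"dx":0,"dy":0,"dz":0,"yaw":0}]' 25; python3 -m handwheel '[{"grip":0.9,"dx":0,"dy":0,"dz":0.006,"yaw":0},{"grip":0.9,"dx":0,"dy":0,"dz":0.006,"yaw":0},{"grip":0.9,"dx":0,"dy":-0.001,"dz":0.006,"yaw":0},{"grip":0.9,"dx":0,"dy":-0.001,"dz":0.006,"yaw":0},{"grip":0.9,"dx":0,"dy":0,"dz":0,"yaw":0}]' 20; python3 w.py w10; python3 - <<'E'
from h import *
w=cv2.imread("pics/w10.png");b,m=blobs(w,(100,80,20),(125,255,255),30);print("blue",b)
b,m=blobs(w,(0,150,60),(6,255,255),60);print("red",b)
E
```

```text
t: 15.35
ee_pos: [0.5944, 0.1832, 0.2296]
eef_rot: [-0.001, 0.998, -0.055, 0.002]
force: [4.8, 2.1, 3.6]
grip_width: 0.0262
t: 15.98
ee_pos: [0.5939, 0.1845, 0.2051]
eef_rot: [-0.0, 0.998, -0.055, 0.001]
force: [4.0, 0.4, 5.5]
grip_width: 0.0265
15.975 [0.59393199 0.18448257 0.2050848 ] [-4.29600561e-04  9.98459866e-01 -5.54580331e-02  1.45558406e-03] [ 0.3   0.5   0.31  1.38 -0.    1.98] [4.  0.4 5.5] 0.02652676487824099
blue [([54, 22, 248, 90, 10000], [163.7, 65.3])]
red [([221, 116, 74, 164, 8934], [256.1, 193.3])]
```

```bash
python3 -m handwheel '[{"grip":0.2,"dx":0,"dy":0,"dz":0,"yaw":0},{"grip":0.2,"dx":0,"dy":0,"dz":0,"yaw":0},{"grip":0.2,"dx":0,"dy":0,"dz":0,"yaw":0},{"grip":0.2,"dx":0,"dy":0,"dz":0,"yaw":0},{"grip":0.2,"dx":0,"dy":0,"dz":0,"yaw":0},{"grip":0.2,"dx":0,"dy":0,"dz":0,"yaw":0}]' 20; python3 w.py w11; cat > chk.py <<'E'
from h import *
import sys
for n in("scene","top"):
    s=ctrl.snapshot(n);cv2.imwrite(f"pics/{n}{sys.argv[1]}.png",s)
    print(n,"red",blobs(s,(0,150,50),(5,255,255),6)[0],"blue",[x for x in blobs(s,(100,120,40),(125,255,255),5)[0]],"yellow",blobs(s,(27,180,120),(33,255,255),8)[0])
E
python3 chk.py 11; python3 - <<'E'
from h import *
w=cv2.imread("pics/w11.png")
print("wrist red",blobs(w,(0,150,40),(6,255,255),60)[0])
f=np.array([.623,.276,.215]);print("exp foot/grip/blade scene",proj("scene",[f,f+[-.01,0,-.07],f+[-.01,0,-.145]]))
E
```

```text
t: 16.77
ee_pos: [0.5927, 0.1844, 0.2046]
eef_rot: [0.0, 0.998, -0.055, -0.0]
force: [0.6, 0.7, 0.6]
grip_width: 0.0685
16.775 [0.59273755 0.18444465 0.20456428] [ 4.89264141e-05  9.98488653e-01 -5.49582107e-02 -5.73972264e-05] [ 0.3   0.5   0.31  1.38 -0.    1.98] [0.6 0.7 0.6] 0.06852125414469179
scene red [([323, 220, 8, 17, 80], [326.6, 228.5])] blue [([327, 189, 7, 21, 33], [329.8, 199.5])] yellow []
top red [] blue [] yellow [([247, 131, 11, 11, 92], [251.9, 136.2])]
wrist red [([262, 54, 51, 81, 1547], [285.3, 94.7])]
exp foot/grip/blade scene [[334.20812596 216.92080982]
 [330.85330066 228.95408504]
 [328.11871236 243.16270317]]
```

```bash
python3 -m handwheel '[{"grip":0.2,"dx":0,"dy":0.02,"dz":0,"yaw":0},{"grip":0.2,"dx":0,"dy":0.04,"dz":0,"yaw":0},{"grip":0.2,"dx":0,"dy":0.05,"dz":0,"yaw":0},{"grip":0.2,"dx":-0.04,"dy":0.03,"dz":-0.03,"yaw":0},{"grip":0.2,"dx":-0.05,"dy":0.02,"dz":-0.03,"yaw":0},{"grip":0.2,"dx":-0.05,"dy":0.03,"dz":-0.03,"yaw":0},{"grip":0.2,"dx":-0.05,"dy":0.03,"dz":0,"yaw":0},{"grip":0.2,"dx":-0.05,"dy":0.03,"dz":0,"yaw":0},{"grip":0.2,"dx":0,"dy":0,"dz":0,"yaw":0},{"grip":0.2,"dx":0,"dy":0,"dz":0,"yaw":0}]'; python3 chk.py 12; python3 chk.py 13; python3 - <<'E'
from h import *
a=cv2.imread("pics/scene13.png");b=cv2.imread("pics/scene0.png")
# changes vs the start, below the arm
d=cv2.absdiff(a,b).max(2)>60
n,l,s,c=cv2.connectedComponentsWithStats(d.astype(np.uint8));print([x.tolist() for x in s[1:] if x[4]>12 and x[1]>150])
for k,v in dict(pinkM=((160,80,120),(172,255,255)),orange=((8,200,150),(14,255,255))).items():
    print(k,[x for x in blobs(b,*v,20)[0]],[x for x in blobs(a,*v,20)[0]])
h=cv2.cvtColor(a,cv2.COLOR_BGR2HSV)
for y in range(205,256,4): print(y,[tuple(int(q) for q in p) for p in a[y,318:344:2]])
E
```

```text
t: 18.18
ee_pos: [0.3294, -0.0371, 0.2936]
eef_rot: [0.0, 0.998, -0.056, 0.001]
force: [0.5, -0.2, -0.1]
grip_width: 0.0683
scene red [([325, 221, 6, 16, 55], [327.5, 228.3])] blue [([327, 189, 7, 21, 34], [329.8, 199.6])] yellow []
top red [([169, 158, 5, 4, 13], [171.1, 159.1])] blue [([166, 157, 4, 12, 31], [167.6, 162.8])] yellow [([247, 131, 11, 11, 90], [252.0, 136.2])]
scene red [([325, 221, 6, 16, 56], [327.4, 228.4])] blue [([327, 189, 7, 21, 35], [329.7, 199.3])] yellow []
top red [([169, 157, 5, 5, 13], [171.1, 158.9])] blue [([166, 157, 4, 12, 29], [167.6, 162.9])] yellow [([247, 131, 11, 11, 89], [252.0, 136.2])]
[[324, 213, 9, 23, 112], [187, 233, 8, 3, 14], [334, 234, 6, 9, 36], [183, 239, 9, 11, 70], [171, 258, 7, 11, 50]]
pinkM [([243, 228, 22, 8, 99], [253.4, 231.8]), ([263, 229, 14, 17, 169], [269.9, 237.1])] [([243, 228, 22, 8, 100], [253.6, 231.8]), ([263, 229, 14, 17, 170], [269.9, 237.0])]
orange [] []
205 [(116, 165, 208), (117, 164, 210), (120, 169, 212), (119, 167, 213), (117, 166, 213), (118, 167, 212), (93, 85, 89), (108, 91, 87), (90, 126, 159), (25, 24, 
[... 1816 characters left out ...]
 83), (83, 84, 89), (88, 88, 93), (91, 93, 98), (98, 99, 104), (109, 139, 170), (121, 170, 214), (120, 171, 217)]
245 [(94, 94, 100), (91, 92, 99), (93, 94, 98), (92, 93, 98), (89, 89, 95), (80, 82, 86), (90, 88, 93), (89, 91, 96), (84, 84, 88), (105, 146, 181), (124, 175, 220), (124, 175, 221), (124, 174, 221)]
249 [(84, 85, 86), (83, 84, 85), (84, 87, 87), (85, 86, 88), (81, 80, 85), (82, 82, 87), (88, 87, 92), (73, 73, 77), (70, 71, 72), (89, 87, 91), (101, 128, 158), (116, 167, 211), (118, 168, 214)]
253 [(73, 72, 75), (74, 75, 76), (73, 74, 76), (42, 42, 42), (74, 74, 79), (83, 83, 88), (88, 89, 93), (55, 56, 56), (48, 47, 49), (50, 52, 53), (50, 50, 53), (88, 99, 111), (108, 151, 193)]
```

```bash
python3 -m handwheel '[{"grip":0.2,"dx":0,"dy":0,"dz":0,"yaw":0},{"grip":0.2,"dx":0,"dy":0,"dz":0,"yaw":0},{"grip":0.2,"dx":0,"dy":0,"dz":0,"yaw":0},{"grip":0.2,"dx":0,"dy":0,"dz":0,"yaw":0},{"grip":0.2,"dx":0,"dy":0,"dz":0,"yaw":0},{"grip":0.2,"dx":0,"dy":0,"dz":0,"yaw":0},{"grip":0.2,"dx":0,"dy":0,"dz":0,"yaw":0},{"grip":0.2,"dx":0,"dy":0,"dz":0,"yaw":0}]'; python3 chk.py 14; python3 - <<'E'
from h import *
np.set_printoptions(precision=4,suppress=True)
a=cv2.imread("pics/scene14.png");b=cv2.imread("pics/scene13.png");t=cv2.imread("pics/top14.png");t0=cv2.imread("pics/top0.png")
print("moved px",(cv2.absdiff(a,b).max(2)[150:]>40).sum())
# bright loop pixels on top view near the foot, new since start
d=(cv2.absdiff(t,t0).max(2)>50)[135:200,140:215];n,l,s,c=cv2.connectedComponentsWithStats(d.astype(np.uint8))
print([(x[0]+140,x[1]+135,*x[2:].tolist()) for x in s[1:] if x[4]>5])
# foot-ward end of visible blue along the peg, both views
f=np.array([.623,.2755,.215]);u=np.array([-.611,-.199,.766])
for k in(0,.01,.02,.03,.05,.095):print(k,proj("scene",f+k*u)[0],proj("top",f+k*u)[0])
for n,x,x0 in(("scene",a,cv2.imread("pics/scene0.png")),("top",t,t0)):
    for i in(x0,x):
        m=blobs(i,(100,90,30),(125,255,255))[1];m=m[150:260,300:360] if n=="scene" else m[140:190,150:190]
        ys=np.nonzero(m)[0]+(150 if n=="scene" else 140);print(n,ys.min(),ys.max(),len(ys))
E
```

```text
t: 19.38
ee_pos: [0.3293, -0.0366, 0.2932]
eef_rot: [0.0, 0.998, -0.055, 0.0]
force: [-0.0, -0.1, -0.3]
grip_width: 0.0683
scene red [([325, 221, 6, 16, 57], [327.5, 228.2])] blue [([327, 189, 7, 21, 34], [329.7, 199.2])] yellow []
top red [([169, 158, 5, 4, 15], [171.2, 159.3])] blue [([166, 157, 4, 12, 29], [167.7, 162.8])] yellow [([247, 131, 11, 11, 91], [251.9, 136.3])]
moved px 6
[(np.int32(161), np.int32(153), 13, 8, 52), (np.int32(169), np.int32(158), 4, 3, 12)]
0 [334.0503 216.9265] [166.3433 154.876 ]
0.01 [333.3802 213.8796] [166.5137 156.1988]
0.02 [332.7093 210.828 ] [166.6861 157.5366]
0.03 [332.0374 207.7714] [166.8604 158.8896]
0.05 [330.6907 201.6437] [167.2152 161.6421]
0.095 [327.6469 187.7838] [168.0446 168.0725]
scene 189 212 43
scene 189 209 38
top 154 168 45
top 157 169 34
```

```bash
python3 -c "
from rig import ctrl
print(ctrl.sign_off())"
```

```text
the job is handed in; nothing more can be done
None
```

The scraper now hangs by its loop on the blue peg, with the loop down at the foot by the post. I handed the job in at about 19.5 s of the 61 s allowed.

**What I did:** I drew the scraper out from under the rack by its loop, laid it on the open bench and let go. I then took it by the red grip, lifted it and threaded the loop over the peg's tip. I followed the peg down, tipped the scraper slightly so it would drop gently, released it and backed away. The highest wrist force I read was about 10 N.

**Last checks**
- **Loop position:** in both fixed cameras the visible blue now stops about 15–20 mm from the foot. That is what the 10 mm band lying against the post should cover.
- **Settled:** the red grip stayed still to about 0.1 px over roughly the last second. It sits below the peg's foot, about 3 px (roughly 10 mm) to the side of where I predicted. The post hides part of it.
- **Other objects:** the pink scraper and the stand did not move. The jar's cap shifted by no more than noise after the hang, but I took no baseline before it. I never checked the bowl, mug, brush and shaker one by one. The image comparison flagged no changes near them.

**Limits and mismatches**
- **Pictures:** I had used all 12 viewings before the release, so the final hang was checked only by measured pixels.
- **Orange scraper:** its colour mask found nothing in any image, so that check told me nothing.
- **Peg position:** the cameras disagreed by about 3–4 mm sideways. I corrected for this when the loop was at the tip.
- **First move:** my first move command was refused because of missing fields, and nothing moved.

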